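# Consolidate the label-roll trays at the garment marking bench

### The arm

A 7-joint arm with a two-finger parallel gripper is mounted at the origin on the work surface. World frame = base frame: x ahead of the robot, y to its left, z up, the work surface at z = 0. Lengths are in m, angles in rad, forces in N, time in s.
With the tool pointing down it reaches from about 0.425 to 0.875 m from the base axis. Payload 4.7 kg.
Tool frame: the origin (TCP) lies on the centre line of the jaws, within the pads' length; the fingertips stand 14 mm ahead of it and the grasp point (between the pads) lies 5 mm behind it; z points along the fingers, y is the direction in which the jaws open and shut (so a half turn about z gives the same grasp; the last joint's range is limited). The gripper opens to 87 mm and grips with 3 to 60 N. Pads are 19 mm wide; open, the fingers measure 117 mm over their backs; the gripper's body (75 mm by 190 mm) begins 51 mm behind the grasp point.
Start: joints at [1.228, 0.321, -0.07, 1.45, 0.023, 1.371, -0.057], TCP at [0.227, -0.609, 0.237] pointing down, gripper open.
Joint ranges: [-2.86, 2.86], [-0.3, 2.09], [-1.38, 1.24], [0.06, 2.45], [-1.56, 4.7], [0.09, 2.05], [-2.69, 2.69]. Speed limits (rad/s): [2.57, 2.57, 3.14, 3.14, 3.14, 3.14, 3.14].

### API

Orientations are given as a rotation vector (axis times angle).
In Python, from bench import ctrl gives the robot as it stands. The module is installed in compiled form; this text tells all that it offers.
- The arm moves only by the tool step_arm, never from a script. Its argument "plan" is a list of rows, each a list of 3 entries, a list of its own where there are three numbers: the turn, a rotation vector about the tool's x, y, z in rad, then the shift along the tool's x, y, z in m, then the closure in counts, from 0 (fully open) to 255 (shut). In form: [[[rx, ry, rz], [x, y, z], hand], ...]. A call has exactly 10 rows; each row is the pose to reach, as a shift and turn from the pose commanded when the call began, along the tool's axes at that moment; what a row does not reach only later rows make up. A row lasts 1/8 s, in which the tool goes at most 62.5 mm and 10.7 degrees, less where a joint would pass 70% of its speed; a pose out of reach is approached as far as the arm can. A call with a gripper value outside its range is refused whole. The fingers move at their own pace and stop on an object; "squeeze" is the grip in N (left out, the last holds). Time passes only in rows, so rows that repeat a pose let the fingers close, or fill a call up. It gives the time, the measured TCP pose, the force and the opening at its end, in the units of the state.
- ctrl.get_state(): the state, without advancing time (a new reading comes with each control period).
- ctrl.get_image(name): name is "side" or "top" or "wrist"; returns the picture (400x640x3 uint8, red, green, blue); there is no depth.
- ctrl.calibration(name): a dict with "fov_y" (degrees; the focal length in pixels is half the picture's height over the tangent of half this angle, whatever the lens; pixels are square), "cx", "cy" (the principal point, pixels), "rvec" (rotation vector, rad) and "tvec" (3), from world to camera coordinates, as OpenCV has them. Camera axes: x right, y down, z forward; pixel columns grow to the right and rows downward; lengths in m; the calibration is good to about 2 mm. The wrist camera is an equidistant fisheye: a pixel r from the principal point sees the ray r / f radians off the axis. A picture is of the moment at which its call begins: read the wrist's pose just before it. calibration takes no time and is no camera call; for the wrist camera it gives the pose at the moment of the call.
- ctrl.close_job(): hands the job in, once; it reports no verdict.
Trained networks look in the newest picture that a camera, given by its name, has taken for a name from the list of things; names that differ only in an ending like _2 or _b are one class to them, and where a whole thing is asked for, a point or a joint stands for the part that bears it (a point fixed in the world has none). Each returns a list of dicts, best first, with "score" (0 to 1); they miss things now and then, are a little off and sometimes report something else, mostly with a low value. They report only what shows in the picture. A call takes as long as a camera call. They do not tell look-alikes from the thing itself.
- ctrl.cut_out(camera, label): "pixels" (400x640 bool, what is visible of it) and "rect" ([left, top, width, height] in pixels, round what is visible of it).
The state is a dict: "time": time; "joint_positions": joint angles; "qd": joint speeds; "joint_torque": joint torques, N m; "position": TCP position; "tool_rot": TCP orientation; "ft_force": force on the tool from outside, world axes, zero at the start; "torque": the same for the moment, N m; "grip_width": opening from 0.0 (shut) to 1.0 (fully open).
Only numpy, scipy, OpenCV 4.12 (cv2) and the standard library are available. Lean on these libraries where they do the work, as an engineer would, in place of code of your own. Each camera call takes 0.05 s, during which the arm holds its last target.

### The job

Fill up the fuller of the two part-filled trays: bring it the full-size label roll from the other tray and the two full-size rolls standing loose on the bench, so that a roll stands upright on each of its five seats. Stack the emptied tray squarely on top of the pile of empty trays. Leave the thin, part-used rolls standing where they are.

Things in the scene. Friction and masses are not known exactly. Their poses are not given: they have to be found in the camera images.
- tray_a: the fuller tray: black tray, mm: 246 (x) x 60 (y) x 18 high, open top, walls and floor 3 thick, no dividers; 140 g. Origin: centre of underside. Five seats, flush grey rings on its floor, at x = -96, -48, 0, 48, 96, y = 0. At the start it holds two full rolls (roll_1, roll_2); fill it. x points away from the robot, within 12 degrees.
- tray_b: the other tray, same as tray_a: black tray, mm: 246 (x) x 60 (y) x 18 high, open top, walls and floor 3 thick, no dividers; 140 g. Origin: centre of underside. Five seats, flush grey rings on its floor, at x = -96, -48, 0, 48, 96, y = 0. At the start it holds one full roll (roll_3). Empty, it can be gripped across its 60 mm width at the middle.
- pile: pile of two empty trays of the same kind, one on the other, moving as one piece, mm: 246 (x) x 60 (y) x 36 high, 450 g; origin at the centre of its underside. A tray put on top rests flat on the upper rim, 36 above the origin; nothing keys it in place.
- roll_1: full roll: white paper roll, upright: diameter 36 mm, height 46 mm, dark core hole on top; origin at the centre of its underside, z up; 45 g. Stands in a seat of tray_a already.
- roll_2: full roll: white paper roll, upright: diameter 36 mm, height 46 mm, dark core hole on top; origin at the centre of its underside, z up; 45 g. Stands in a seat of tray_a already.
- roll_3: full roll: white paper roll, upright: diameter 36 mm, height 46 mm, dark core hole on top; origin at the centre of its underside, z up; 45 g. Stands in a seat of tray_b.
- roll_4: full roll: white paper roll, upright: diameter 36 mm, height 46 mm, dark core hole on top; origin at the centre of its underside, z up; 45 g. Stands on the bench between the trays.
- roll_5: full roll: white paper roll, upright: diameter 36 mm, height 46 mm, dark core hole on top; origin at the centre of its underside, z up; 45 g. Stands on the bench between the trays.
- thin_1: part-used roll: same paper, core hole and height (46 mm) as the full ones but only 25 mm in diameter, standing upright on the bench. Origin at the centre of its underside. To be left alone.
- thin_2: part-used roll: same paper, core hole and height (46 mm) as the full ones but only 25 mm in diameter, standing upright on the bench. Origin at the centre of its underside. To be left alone.
Mind the look-alikes: they are no part of the job. Leave any green or pink look-alike of the roll_1 alone.

How it is judged:
At the end, for the whole second after the job is handed in: Each seat of tray_a has a full roll upright (0.1 rad) on the tray floor within 13 mm along and 14 mm across; tray_a flat on the bench; tray_b flat on the pile within 16 mm lengthways, 14 mm sideways, 0.14 rad; thin rolls upright, moved under 25 mm; all at rest (((x of roll_1 in the frame of tray_a between -0.109 and -0.083 m and y of roll_1 in the frame of tray_a between -0.014 and 0.014 m) or (x of roll_2 in the frame of tray_a between -0.109 and -0.083 m and y of roll_2 in the frame of tray_a between -0.014 and 0.014 m) or (x of roll_3 in the frame of tray_a between -0.109 and -0.083 m and y of roll_3 in the frame of tray_a between -0.014 and 0.014 m) or (x of roll_4 in the frame of tray_a between -0.109 and -0.083 m and y of roll_4 in the frame of tray_a between -0.014 and 0.014 m) or (x of roll_5 in the frame of tray_a between -0.109 and -0.083 m and y of roll_5 in the frame of tray_a between -0.014 and 0.014 m)) and ((x of roll_1 in the frame of tray_a between -0.061 and -0.035 m and y of roll_1 in the frame of tray_a between -0.014 and 0.014 m) or (x of roll_2 in the frame of tray_a between -0.061 and -0.035 m and y of roll_2 in the frame of tray_a between -0.014 and 0.014 m) or (x of roll_3 in the frame of tray_a between -0.061 and -0.035 m and y of roll_3 in the frame of tray_a between -0.014 and 0.014 m) or (x of roll_4 in the frame of tray_a between -0.061 and -0.035 m and y of roll_4 in the frame of tray_a between -0.014 and 0.014 m) or (x of roll_5 in the frame of tray_a between -0.061 and -0.035 m and y of roll_5 in the frame of tray_a between -0.014 and 0.014 m)) and ((x of roll_1 in the frame of tray_a between -0.013 and 0.013 m and y of roll_1 in the frame of tray_a between -0.014 and 0.014 m) or (x of roll_2 in the frame of tray_a between -0.013 and 0.013 m and y of roll_2 in the frame of tray_a between -0.014 and 0.014 m) or (x of roll_3 in the frame of tray_a between -0.013 and 0.013 m and y of roll_3 in the frame of tray_a between -0.014 and 0.014 m) or (x of roll_4 in the frame of tray_a between -0.013 and 0.013 m and y of roll_4 in the frame of tray_a between -0.014 and 0.014 m) or (x of roll_5 in the frame of tray_a between -0.013 and 0.013 m and y of roll_5 in the frame of tray_a between -0.014 and 0.014 m)) and ((x of roll_1 in the frame of tray_a between 0.035 and 0.061 m and y of roll_1 in the frame of tray_a between -0.014 and 0.014 m) or (x of roll_2 in the frame of tray_a between 0.035 and 0.061 m and y of roll_2 in the frame of tray_a between -0.014 and 0.014 m) or (x of roll_3 in the frame of tray_a between 0.035 and 0.061 m and y of roll_3 in the frame of tray_a between -0.014 and 0.014 m) or (x of roll_4 in the frame of tray_a between 0.035 and 0.061 m and y of roll_4 in the frame of tray_a between -0.014 and 0.014 m) or (x of roll_5 in the frame of tray_a between 0.035 and 0.061 m and y of roll_5 in the frame of tray_a between -0.014 and 0.014 m)) and ((x of roll_1 in the frame of tray_a between 0.083 and 0.109 m and y of roll_1 in the frame of tray_a between -0.014 and 0.014 m) or (x of roll_2 in the frame of tray_a between 0.083 and 0.109 m and y of roll_2 in the frame of tray_a between -0.014 and 0.014 m) or (x of roll_3 in the frame of tray_a between 0.083 and 0.109 m and y of roll_3 in the frame of tray_a between -0.014 and 0.014 m) or (x of roll_4 in the frame of tray_a between 0.083 and 0.109 m and y of roll_4 in the frame of tray_a between -0.014 and 0.014 m) or (x of roll_5 in the frame of tray_a between 0.083 and 0.109 m and y of roll_5 in the frame of tray_a between -0.014 and 0.014 m)) and z of roll_1 in the frame of tray_a between -0.001 and 0.007 m and angle between each of roll_1, roll_2, roll_3, roll_4, roll_5, thin_1, thin_2's own z axis and vertical below 0.1 rad and linear speed of each of roll_1, roll_2, roll_3, roll_4, roll_5, tray_b below 0.02 m/s and z of roll_2 in the frame of tray_a between -0.001 and 0.007 m and z of roll_3 in the frame of tray_a between -0.001 and 0.007 m and z of roll_4 in the frame of tray_a between -0.001 and 0.007 m and z of roll_5 in the frame of tray_a between -0.001 and 0.007 m and angle between tray_a's own z axis and vertical below 0.05 rad and height (world z) of tray_a below 0.006 m and x of tray_b in the frame of pile between -0.016 and 0.016 m and y of tray_b in the frame of pile between -0.014 and 0.014 m and z of tray_b in the frame of pile between 0.031 and 0.041 m and angle between the x axis of tray_b and the x axis of pile, either way round below 0.14 rad and angle between tray_b's own z axis and vertical below 0.08 rad and distance of each of thin_1, thin_2 from where it was at the start of the episode below 0.025 m); the robot touches nothing.
It also fails if it takes over 96 s, if anything falls off the work surface, if the arm or the gripper's body presses on something with over 40 N, if the wrist force passes 120 N, or if a joint passes its speed limit or range.

## Working session

There is one attempt and no reset: what is moved stays moved. The work goes in short steps, Python scripts to look and compute and a tool call to move; the robot and the scene stay as the last step left them, time stands still between calls to the robot, and variables do not carry over. Pictures are saved under pics/ and viewed, and the job is handed in when it is done.

Besides the shell and the picture viewer there is one more tool, called after "Call:" as a command line: name --argument value ..., lists and objects as JSON in quotes. step_arm: Moves the arm, as the interface text tells. Its arguments: {"type":"object","properties":{"plan":{"type":"array"},"squeeze":{"type":"number"}},"required":["plan"]}

```bash
mkdir -p pics
python3 - <<'E'
from bench import ctrl
import cv2,numpy as np
s=ctrl.get_state()
for k in ['time','position','tool_rot','grip_width','ft_force']: print(k,s[k])
for n in ['side','top','wrist']:
    im=ctrl.get_image(n); cv2.imwrite(f'pics/{n}0.png',im[:,:,::-1]); print(n,ctrl.calibration(n))
E
```

```text
time 0.0
position [ 0.22676701 -0.60860729  0.23548565]
tool_rot [-3.08995321e+00 -5.57117720e-01  7.19882589e-04]
grip_width 1.0021868875845805
ft_force [ 0.17197253 -0.87500734 -0.07135106]
side {'fov_y': 42.10087707021904, 'cx': 324.95800289420754, 'cy': 203.5646585027861, 'rvec': array([ 0.26712363, -2.74178292,  1.3777001 ]), 'tvec': array([0.48662866, 0.08621052, 1.00620053])}
top {'fov_y': 57.602707552858575, 'cx': 319.6636848231802, 'cy': 201.58072193584061, 'rvec': array([ 2.14120835, -2.1205657 ,  0.13479936]), 'tvec': array([0.00926691, 0.52064614, 0.90527399])}
wrist {'fov_y': 65.70646984690485, 'cx': 318.61350628105055, 'cy': 197.38988310736735, 'rvec': array([-2.36525257,  1.64210036,  0.25582061]), 'tvec': array([-0.64827082, -0.03648063,  0.39138333])}
```

View pics/top0.png

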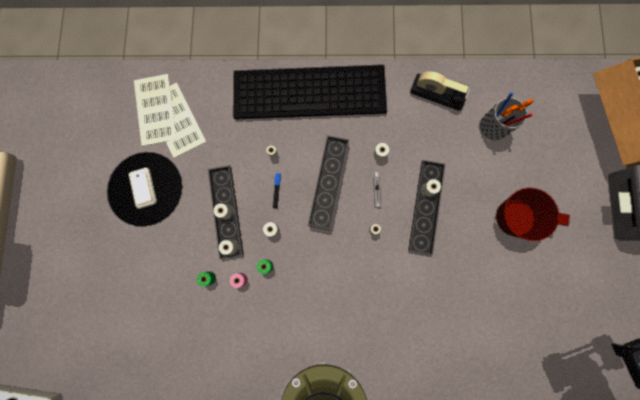

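View pics/side0.png

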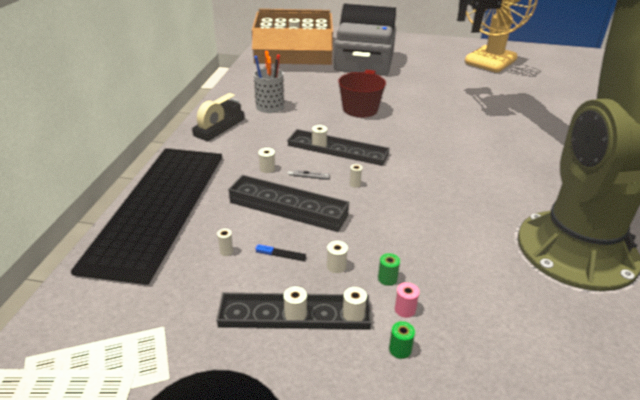

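View pics/wrist0.png

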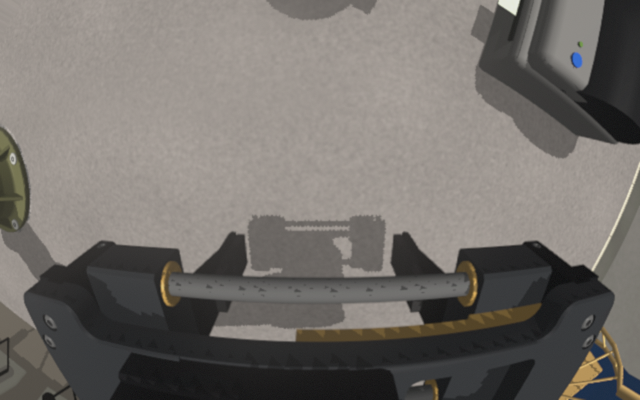

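The top view shows:
- tray_a at left, about (225,212), with rolls at (220,211) and (226,247).
- The pile, the tallest of the three, at about (328,184).
- tray_b at right, about (427,207), with roll_3 at (433,187).
- Loose full-size rolls at (382,150) and (270,229).
- Thin rolls at (271,150) and (375,229).
- Green and pink look-alikes at (205,279), (237,281) and (264,267).

Next I'll measure these.

```bash
cat > h.py <<'E'
from bench import ctrl
import cv2,numpy as np
from scipy.spatial.transform import Rotation as R
def cal(n):
    c=ctrl.calibration(n); f=200/np.tan(np.radians(c['fov_y']/2))
    return np.array([[f,0,c['cx']],[0,f,c['cy']],[0,0,1]]),R.from_rotvec(c['rvec']).as_matrix(),np.array(c['tvec']),c
def plane(n,uv,z):
    K,Rm,t,_=cal(n); d=Rm.T@np.linalg.inv(K)@np.array([uv[0],uv[1],1.]); o=-Rm.T@t
    return o+d*(z-o[2])/d[2]
def proj(n,p):
    K,Rm,t,_=cal(n); q=K@(Rm@np.asarray(p,float)+t); return q[:2]/q[2]
def save(n,name,crop=None,s=1):
    im=ctrl.get_image(n)
    o=im if crop is None else im[crop[1]:crop[3],crop[0]:crop[2]]
    cv2.imwrite('pics/'+name,cv2.resize(o,None,fx=s,fy=s,interpolation=cv2.INTER_CUBIC)[:,:,::-1]); return im
E
python3 - <<'E'
from h import *
im=save('top','topz.png',(190,120,460,300),2.9)
for lab in ['roll_1','thin_1','tray_a','pile']:
    for d in ctrl.cut_out('top',lab):
        ys,xs=np.nonzero(d['pixels']); r=cv2.minAreaRect(np.c_[xs,ys].astype(np.float32))
        print(lab,round(d['score'],2),d['rect'],len(xs),np.round(r[0],1),np.round(r[1],1),round(r[2],1))
E
```

```text
roll_1 0.72 [370.8, 145.0, 16.4, 15.7] 195 [380.5 151. ] [13.4 16.3] 45.0
roll_1 0.71 [254.3, 261.7, 19.4, 10.0] 190 [264.5 266.5] [13. 15.] 90.0
roll_1 0.65 [211.6, 203.9, 23.1, 11.8] 217 [222.5 211. ] [14. 17.] 90.0
roll_1 0.65 [421.5, 179.9, 16.2, 16.0] 184 [431.3 187.3] [12. 17.] 45.0
roll_1 0.63 [263.7, 221.2, 14.0, 14.7] 201 [271. 229.] [14. 16.] 90.0
roll_1 0.5 [220.3, 239.9, 18.1, 15.9] 183 [228. 247.] [12. 16.] 90.0
roll_1 0.48 [198.5, 271.2, 18.1, 11.5] 225 [206. 278.] [14. 18.] 90.0
roll_1 0.47 [232.7, 272.5, 15.6, 15.0] 207 [238.3 279.6] [13.9 17. ] 63.4
thin_1 0.58 [263.4, 147.3, 14.4, 10.9] 107 [271. 151.] [12. 10.] 90.0
thin_1 0.42 [371.5, 225.8, 8.9, 11.5] 80 [374.5 229.5] [9. 9.] 90.0
tray_a 0.95 [208.3, 164.1, 33.8, 93.8] 1686 [225.  211.8] [91.6 24.5] 82.4
tray_a 0.74 [407.8, 162.1, 37.6, 90.5] 2072 [426.4 206.8] [25.  92.9] 8.1
tray_a 0.41 [215.6, 203.0, 17.0, 15.7] 197 [222.5 211. ] [17. 13.] 26.6
pile 0.86 [308.8, 133.9, 35.5, 94.6] 2146 [328.  182.5] [24.2 92.4] 12.8
pile 0.16 [372.6, 144.4, 16.9, 15.5] 191 [380.6 151.3] [13. 17.] 26.6
```

View pics/topz.png

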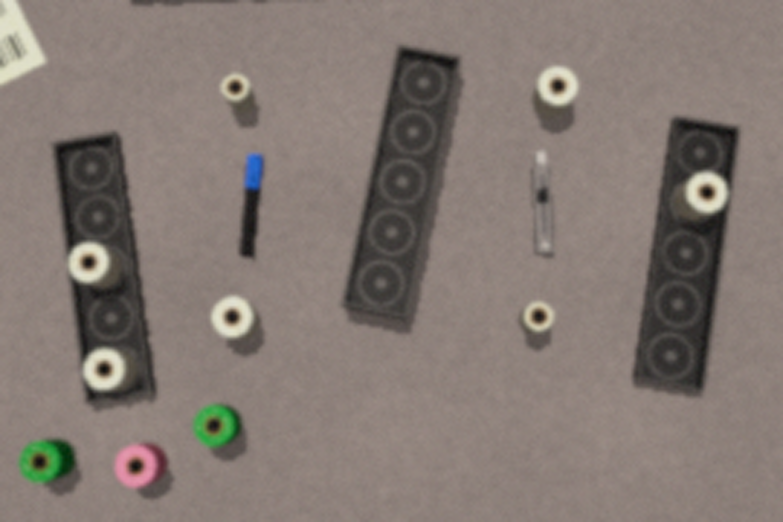

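```bash
cat > meas.py <<'E'
from h import *
from scipy.optimize import minimize
def rolls(im,cam='top',zs=None):
    g=im.min(axis=2).astype(np.float32); out=[]
    big=cv2.resize(g,None,fx=4,fy=4,interpolation=cv2.INTER_CUBIC)
    _,m=cv2.threshold(big,165,255,cv2.THRESH_BINARY)
    for c in cv2.findContours(m.astype(np.uint8),cv2.RETR_EXTERNAL,cv2.CHAIN_APPROX_NONE)[0]:
        if len(c)<30: continue
        (u,v),(a,b),_=cv2.fitEllipse(cv2.convexHull(c))if len(cv2.convexHull(c))>5 else ((0,0),(0,0),0)
        u=(u+.5)/4-.5; v=(v+.5)/4-.5
        if 20<a<90 and 190<u<460 and 120<v<300: out.append((u,v,a/4,b/4))
    return out
def box(x,y,w,z0,h):
    c,s=np.cos(w),np.sin(w); P=[]
    for a in(-.123,.123):
        for b in(-.03,.03):
            for z in(z0,z0+h): P.append([x+c*a-s*b,y+s*a+c*b,z])
    return P
def fittray(mask,z0,h,x0,cam='top'):
    K,Rm,t,_=cal(cam); S=4
    hull=cv2.convexHull(np.argwhere(mask)[:,::-1].astype(np.int32))
    M=cv2.fillPoly(np.zeros((400*S,640*S),np.uint8),[((hull+.0)*S+S/2).astype(np.int32)],1)
    M=cv2.dilate(M,np.ones((S,S),np.uint8))
    def f(p):
        q=(np.array(box(*p,z0,h))@Rm.T+t)@K.T; q=q[:,:2]/q[:,2:]
        hp=cv2.convexHull(((q+.5)*S).astype(np.int32))
        A=cv2.fillPoly(np.zeros_like(M),[hp],1)
        return 1-(A&M).sum()/(A|M).sum()
    r=minimize(f,x0,method='Nelder-Mead',options=dict(initial_simplex=[np.array(x0)+d for d in([0,0,0],[.01,0,0],[0,.01,0],[0,0,.1])],xatol=1e-4))
    return r.x,r.fun
E
python3 - <<'E'
from meas import *
im=ctrl.get_image('top')
for u,v,a,b in rolls(im): print(np.round([u,v,a,b],1),np.round(plane('top',(u,v),.046),4))
big=cv2.resize(im[120:300,190:460],None,fx=2.9,fy=2.9,interpolation=cv2.INTER_CUBIC).copy()
for lab,z0,h,c in [('tray_a',0,.018,(225,212)),('tray_b',0,.018,(427,207)),('pile',0,.036,(328,184))]:
    ds=ctrl.cut_out('top',lab)
    d=min(ds,key=lambda d:np.hypot(*(np.argwhere(d['pixels']).mean(0)[::-1]-c)) if d['pixels'].sum()>1000 else 1e9)
    p0=plane('top',c,z0+h)
    p,fv=fittray(d['pixels'],z0,h,[p0[0],p0[1],0]); print(lab,np.round(p,4),round(fv,3))
    cc,s=np.cos(p[2]),np.sin(p[2]); zt=z0+h-.015
    for k in(-.096,-.048,0,.048,.096):
        q=[proj('top',[p[0]+cc*(k+.018*np.cos(t))-s*.018*np.sin(t),p[1]+s*(k+.018*np.cos(t))+cc*.018*np.sin(t),zt]) for t in np.linspace(0,6.28,30)]
        cv2.polylines(big,[((np.array(q)+.5-[190,120])*2.9).astype(np.int32)],True,(255,0,0))
    q=np.array([proj('top',[p[0]+cc*a-s*b,p[1]+s*a+cc*b,z0+h]) for a,b in((-.123,-.03),(.123,-.03),(.123,.03),(-.123,.03))])
    cv2.polylines(big,[((q+.5-[190,120])*2.9).astype(np.int32)],True,(0,255,0))
cv2.imwrite('pics/fit.png',big[:,:,::-1])
E
```

```text
[225.4 246.9  12.9  13.6] [0.401 0.253 0.046]
[375.4 228.3   8.3   9.1] [ 0.4519 -0.1284  0.046 ]
[269.4 228.7  13.2  13.9] [0.4483 0.1419 0.046 ]
[220.  210.   12.6  13.2] [0.4956 0.2719 0.046 ]
[433.2 185.8  12.9  13.2] [ 0.5629 -0.278   0.046 ]
[382.  148.9  12.7  13.3] [ 0.6608 -0.148   0.046 ]
tray_a [0.4951 0.2684 0.1864] 0.049
tray_b [ 0.5139 -0.2703 -0.1733] 0.053
pile [ 0.5761 -0.008  -0.2018] 0.054
```

View pics/fit.png

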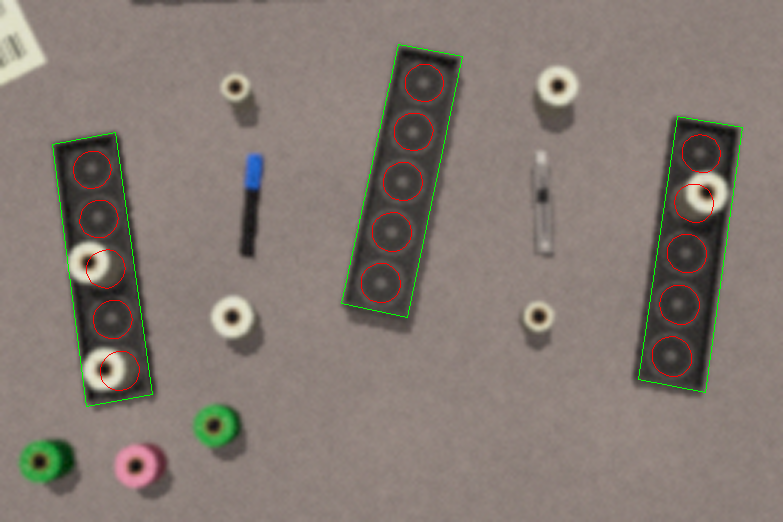

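```bash
cat > plan.py <<'E'
from h import *
# python3 plan.py: waypoints (x,y,z,yaw_y) -> tool-frame turn/shift from the measured pose; yaw_y = azimuth of tool y (rad)
def plan(wps):
    s=ctrl.get_state(); p=np.array(s['position']); R0=R.from_rotvec(s['tool_rot'])
    print('t',round(s['time'],2),'pos',np.round(p,4),'yawY',round(float(np.arctan2(*R0.as_matrix()[[1,0],1])),3),'tilt',round(float(np.arccos(-R0.as_matrix()[2,2])),4),'w',round(s['grip_width']*87,1),'F',np.round(s['ft_force'],1),'q1,q7',round(s['joint_positions'][0],2),round(s['joint_positions'][6],2))
    for x,y,z,w in wps:
        Y=np.array([np.cos(w),np.sin(w),0]); Z=np.array([0,0,-1.]); X=np.cross(Y,Z)
        Rt=R.from_matrix(np.c_[X,Y,Z])
        print(np.round((R0.inv()*Rt).as_rotvec(),3).tolist(),np.round(R0.inv().apply(np.array([x,y,z])-p),4).tolist())
E
python3 - <<'E'
from plan import *
im=ctrl.get_image('side'); im=im.copy()
def ring(x,y,z,r,c):
    q=[proj('side',[x+r*np.cos(t),y+r*np.sin(t),z]) for t in np.linspace(0,6.28,30)]
    cv2.polylines(im,[(np.array(q)+.5).astype(np.int32)],True,c)
for x,y,z in[(.562,-.278,.049),(.6605,-.148,.046),(.448,.142,.046),(.401,.2515,.049),(.4955,.2705,.049)]: ring(x,y,z,.018,(255,0,0))
for x,y,w,h in[(.4951,.2684,.1864,0),(.5139,-.2703,-.1733,0),(.5761,-.008,-.2018,.018)]:
    for k in(-.096,-.048,0,.048,.096): ring(x+np.cos(w)*k,y+np.sin(w)*k,h+.003,.018,(0,255,0))
cv2.imwrite('pics/side1.png',cv2.resize(im[100:350,200:460],None,fx=2.3,fy=2.3)[:,:,::-1])
yb=-.1733-np.pi/2
plan([(.562,-.278,.15,yb),(.562,-.278,.037,yb)])
E
```

```text
t 0.65 pos [ 0.227  -0.6091  0.2366] yawY -1.214 tilt 0.0002 w 86.9 F [ 0.3 -0.6 -0.2] q1,q7 1.23 -0.06
[0.0, 0.0, 0.53] [0.4295, -0.1933, 0.0865]
[0.0, 0.0, 0.53] [0.4295, -0.1933, 0.1995]
```

View pics/side1.png

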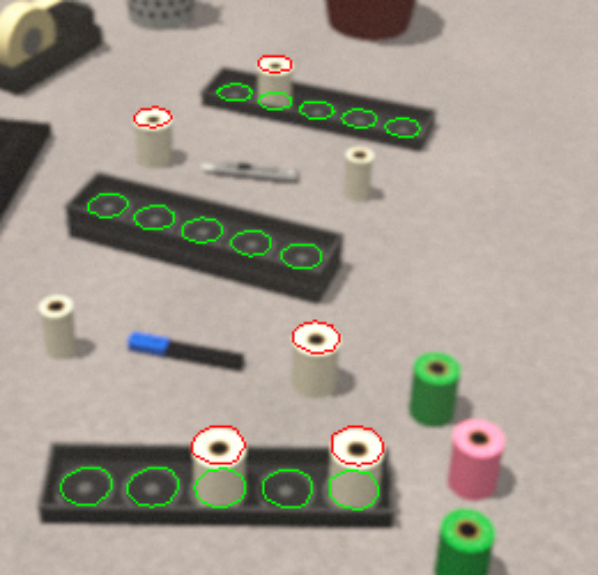

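The side view confirms every fit. The red rings sit on the roll tops and the green rings on the seats. Candidates were the white full rolls at (433,186), (382,149) and (269,229) in the top view. The green and pink ones, and the thin ones at (271,150) and (375,228), are not meant. I'll go for roll_3 first.

Call:
step_arm --plan '[[[0,0,0.53],[0.43,-0.193,0.05],0],[[0,0,0.53],[0.43,-0.193,0.05],0],[[0,0,0.53],[0.43,-0.193,0.05],0],[[0,0,0.53],[0.43,-0.193,0.05],0],[[0,0,0.53],[0.43,-0.193,0.05],0],[[0,0,0.53],[0.43,-0.193,0.05],0],[[0,0,0.53],[0.43,-0.193,0.05],0],[[0,0,0.53],[0.43,-0.193,0.086],0],[[0,0,0.53],[0.43,-0.193,0.1],0],[[0,0,0.53],[0.43,-0.193,0.12],0]]' --squeeze 15

```text
time: 1.9
position: [0.5624, -0.2792, 0.1162]
tool_rot: [3.128, -0.273, 0.001]
ft_force: [-0.1, -0.8, 0.7]
grip_width: 0.999
```

Run:
```python
from plan import *
save('wrist','w1.png')
yb=-.1733-np.pi/2
plan([(.562,-.278,.037,yb)])
K,Rm,t,c=cal('wrist'); f=K[0,0]
for P in [(.562,-.278,.049),(.514,-.2703,.003)]:
    q=Rm@np.array(P)+t; th=np.arctan2(np.hypot(*q[:2]),q[2]); print(np.array([c['cx'],c['cy']])+f*th*q[:2]/np.hypot(*q[:2]))
```

```text
t 1.95 pos [ 0.5602 -0.2793  0.113 ] yawY -1.746 tilt 0.004 w 87.3 F [-1.2  0.7 -2.2] q1,q7 0.64 -1.41
[0.0, 0.004, -0.002] [0.0018, -0.0016, 0.076]
[317.67535604 215.9301692 ]
[318.71080681 246.74488941]
```

View pics/w1.png

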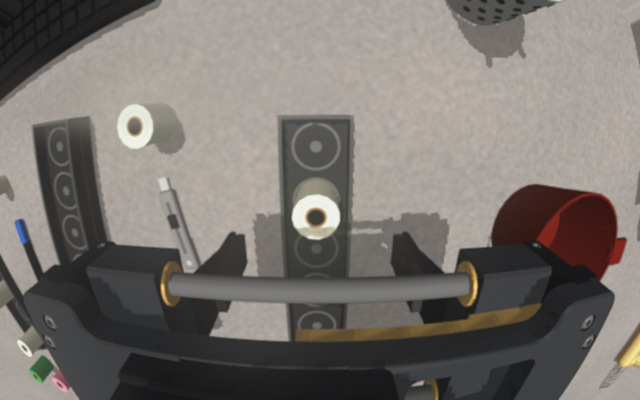

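The wrist view has roll_3's top at (316,216), against a prediction of (318,216). I'll descend, grip and lift.

Call:
step_arm --plan '[[[0,0,0],[0,0,0.05],0],[[0,0,0],[0,0,0.079],0],[[0,0,0],[0,0,0.079],0],[[0,0,0],[0,0,0.079],0],[[0,0,0],[0,0,0.079],255],[[0,0,0],[0,0,0.079],255],[[0,0,0],[0,0,0.079],255],[[0,0,0],[0,0,0.079],255],[[0,0,0],[0,0,0.079],255],[[0,0,0],[0,0,0.06],255]]' --squeeze 15

```text
time: 3.2
position: [0.5611, -0.2774, 0.0555]
tool_rot: [-3.128, 0.271, 0.006]
ft_force: [-0.5, 0.7, -0.2]
grip_width: 0.406
```

Run:
```python
from plan import *
ya=.1864-np.pi/2
plan([(.5894,.2862,.15,ya),(.5894,.2862,.037,ya)])
```

```text
t 3.2 pos [ 0.5611 -0.2774  0.0555] yawY -1.744 tilt 0.0039 w 35.3 F [-0.5  0.7 -0.2] q1,q7 0.63 -1.42
[-0.002, 0.003, -0.359] [-0.0696, -0.5602, -0.0936]
[-0.002, 0.003, -0.359] [-0.0691, -0.56, 0.0194]
```

Width 35.3 mm confirms the roll is held. Carrying it to seat +96.

Call:
step_arm --plan '[[[0,0,0],[0,0,-0.06],255],[[0,0,-0.359],[-0.01,-0.06,-0.09],255],[[0,0,-0.359],[-0.07,-0.56,-0.09],255],[[0,0,-0.359],[-0.07,-0.56,-0.09],255],[[0,0,-0.359],[-0.07,-0.56,-0.09],255],[[0,0,-0.359],[-0.07,-0.56,-0.09],255],[[0,0,-0.359],[-0.07,-0.56,-0.09],255],[[0,0,-0.359],[-0.07,-0.56,-0.09],255],[[0,0,-0.359],[-0.07,-0.56,-0.09],255],[[0,0,-0.359],[-0.07,-0.56,-0.09],255]]'

```text
time: 4.45
position: [0.5901, 0.279, 0.1481]
tool_rot: [3.128, 0.29, 0.003]
ft_force: [0.7, -0.1, 0.1]
grip_width: 0.41
```

Run:
```python
from plan import *
ya=.1864-np.pi/2
plan([(.5894,.2862,.038,ya)])
```

```text
t 4.45 pos [0.5901 0.279  0.1481] yawY -1.386 tilt 0.002 w 35.7 F [ 0.7 -0.1  0.1] q1,q7 -0.04 -2.04
[0.0, -0.002, -0.001] [0.0004, -0.0072, 0.1101]
```

Call:
step_arm --plan '[[[0,0,0],[0,0,0.03],255],[[0,0,0],[0,0,0.06],255],[[0,0,0],[0,0,0.06],255],[[0,0,0],[0,0,0.09],255],[[0,0,0],[0,0,0.1],255],[[0,0,0],[0,0,0.108],255],[[0,0,0],[0,0,0.108],255],[[0,0,0],[0,0,0.108],255],[[0,0,0],[0,0,0.108],255],[[0,0,0],[0,0,0.108],255]]'

```text
time: 5.7
position: [0.5932, 0.2785, 0.0445]
tool_rot: [-3.126, -0.29, -0.013]
ft_force: [-0.5, -0.8, 13.1]
grip_width: 0.406
```

Run:
```python
from plan import *
ya=.1864-np.pi/2
plan([(.5894,.2862,.038,ya)])
save('side','s2.png',(200,240,400,350),4)
```

```text
t 5.7 pos [0.5932 0.2785 0.0445] yawY -1.386 tilt 0.0084 w 35.3 F [-0.5 -0.8 13.1] q1,q7 -0.06 -2.08
[-0.001, -0.008, -0.001] [-0.0024, -0.0083, 0.0065]
```

View pics/s2.png

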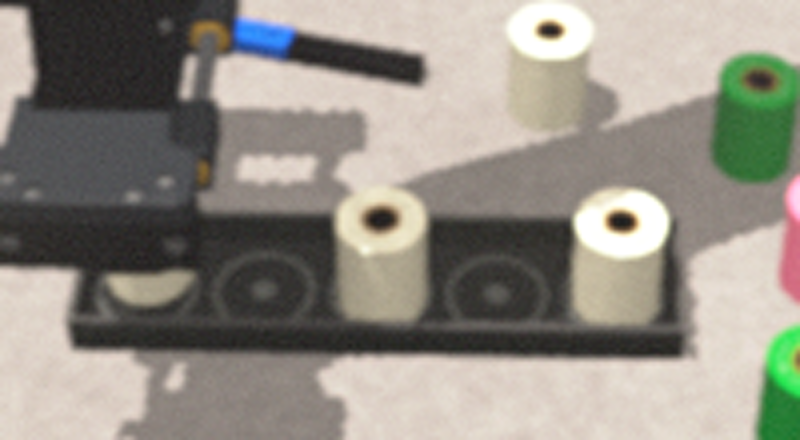

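There is 13 N of upward force and the roll isn't fully down. The traverse stopped about 8 mm short, because it hit the row cap, so the roll is riding the -y wall. I'll lift, correct and look.

Call:
step_arm --plan '[[[0,0,0],[0,0,-0.012],255],[[0,0,0],[0,0,-0.024],255],[[0,0,0],[-0.002,-0.0085,-0.024],255],[[0,0,0],[-0.002,-0.0085,-0.024],255],[[0,0,0],[-0.002,-0.0085,-0.024],255],[[0,0,0],[-0.002,-0.0085,-0.024],255],[[0,0,0],[-0.002,-0.0085,-0.024],255],[[0,0,0],[-0.002,-0.0085,-0.024],255],[[0,0,0],[-0.002,-0.0085,-0.024],255],[[0,0,0],[-0.002,-0.0085,-0.024],255]]'

```text
time: 7.0
position: [0.5861, 0.2852, 0.0625]
tool_rot: [3.128, 0.291, 0.0]
ft_force: [1.1, -0.7, -0.5]
grip_width: 0.411
```

Run:
```python
from plan import *
ya=.1864-np.pi/2
plan([(.5894,.2862,.038,ya)])
save('side','s3.png',(200,240,400,350),4)
```

```text
t 7.0 pos [0.5861 0.2852 0.0625] yawY -1.385 tilt 0.0001 w 35.7 F [ 1.1 -0.7 -0.5] q1,q7 -0.06 -2.09
[0.0, -0.0, -0.001] [0.0034, -0.0003, 0.0245]
```

View pics/s3.png

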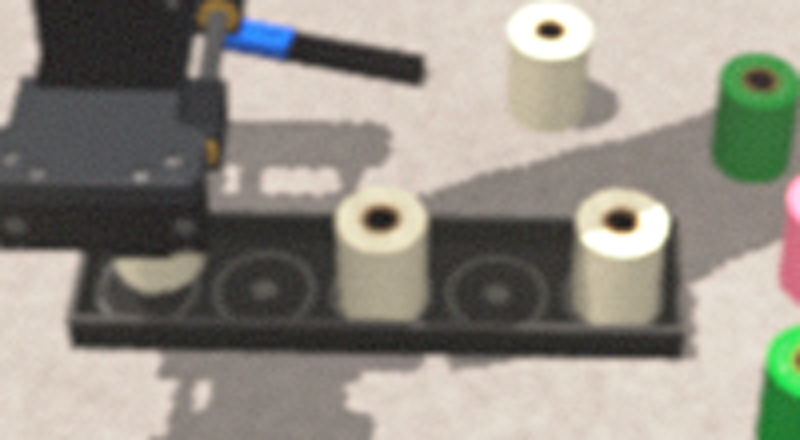

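Run:
```python
from h import *
for zb in (.01,.015,.02,.025,.028,.03,.035):
    q=np.array([proj('side',[.5861+.018*np.cos(t),.2852+.018*np.sin(t),zb]) for t in np.linspace(0,6.28,60)])
    print(zb,np.round((q.max(0)-[200,240])*4,0),np.round((q.min(0)-[200,240])*4,0))
```

```text
0.01 [200. 305.] [111. 238.]
0.015 [199. 296.] [110. 230.]
0.02 [198. 288.] [109. 221.]
0.025 [197. 279.] [108. 213.]
0.028 [197. 274.] [107. 208.]
0.03 [197. 271.] [107. 204.]
0.035 [196. 262.] [106. 196.]
```

Call:
step_arm --plan '[[[0,0,0],[0.003,0,0.01],255],[[0,0,0],[0.003,0,0.014],255],[[0,0,0],[0.003,0,0.017],255],[[0,0,0],[0.003,0,0.019],255],[[0,0,0],[0.003,0,0.019],255],[[0,0,0],[0.003,0,0.019],255],[[0,0,0],[0.003,0,0.019],255],[[0,0,0],[0.003,0,0.019],255],[[0,0,0],[0.003,0,0.019],255],[[0,0,0],[0.003,0,0.019],255]]'

```text
time: 8.3
position: [0.5888, 0.2857, 0.0447]
tool_rot: [3.127, 0.291, -0.0]
ft_force: [-2.4, -1.2, 7.7]
grip_width: 0.406
```

Run:
```python
from plan import *
ya=.1864-np.pi/2
plan([(.5894,.2862,.038,ya)])
save('side','s4.png',(200,240,400,350),4)
```

```text
t 8.3 pos [0.5888 0.2857 0.0447] yawY -1.385 tilt 0.0009 w 35.3 F [-2.4 -1.2  7.7] q1,q7 -0.07 -2.1
[0.001, 0.0, -0.001] [0.0007, -0.0004, 0.0067]
```

View pics/s4.png

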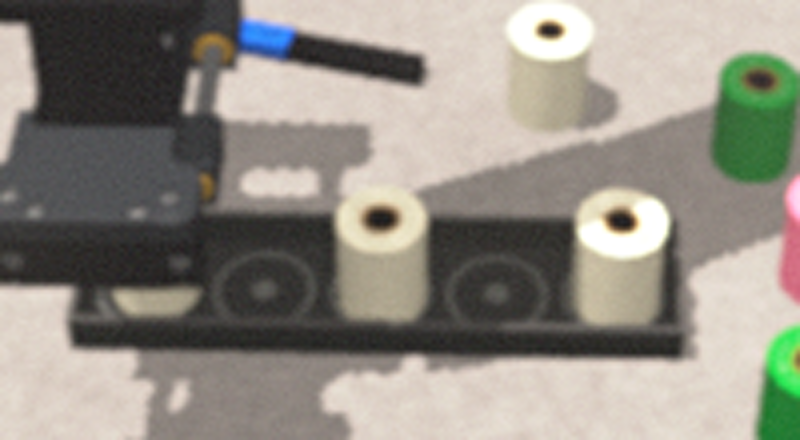

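The roll's bottom edge is at about (155,320) in this crop, which is floor level inside the ring, so it is seated and slid slightly in the grip. Releasing.

Call:
step_arm --plan '[[[0,0,0],[0,0,-0.001],255],[[0,0,0],[0,0,-0.001],80],[[0,0,0],[0,0,-0.001],60],[[0,0,0],[0,0,-0.001],40],[[0,0,0],[0,0,-0.001],40],[[0,0,0],[0,0,-0.03],40],[[0,0,0],[0,0,-0.06],40],[[0,0,0],[0,0,-0.1],0],[[0,0,0],[0,0.06,-0.11],0],[[0,0,0],[0,0.12,-0.11],0]]'

```text
time: 9.6
position: [0.6121, 0.1678, 0.1553]
tool_rot: [-3.127, -0.295, -0.005]
ft_force: [0.7, 0.4, -0.8]
grip_width: 0.99
```

Run:
```python
from plan import *
im=save('top','top2.png',(190,120,460,300),2.9)
from meas import rolls
for u,v,a,b in rolls(im): print(np.round([u,v,a,b],1),np.round(plane('top',(u,v),.046),4))
save('side','s5.png',(180,100,440,350),2.3)
y=-np.pi/2
plan([(.6608,-.148,.15,y),(.6608,-.148,.035,y)])
```

```text
[375.4 228.4   9.6   9.9] [ 0.4518 -0.1285  0.046 ]
[382.  148.8  13.3  14.1] [ 0.661  -0.1481  0.046 ]
t 9.7 pos [0.6141 0.157  0.1533] yawY -1.398 tilt 0.0069 w 86.6 F [ 0.8 -1.2 -0.3] q1,q7 0.14 -1.85
[0.007, -0.001, 0.173] [-0.0066, 0.3085, 0.0054]
[0.007, -0.001, 0.173] [-0.0066, 0.3077, 0.1204]
```

View pics/s5.png

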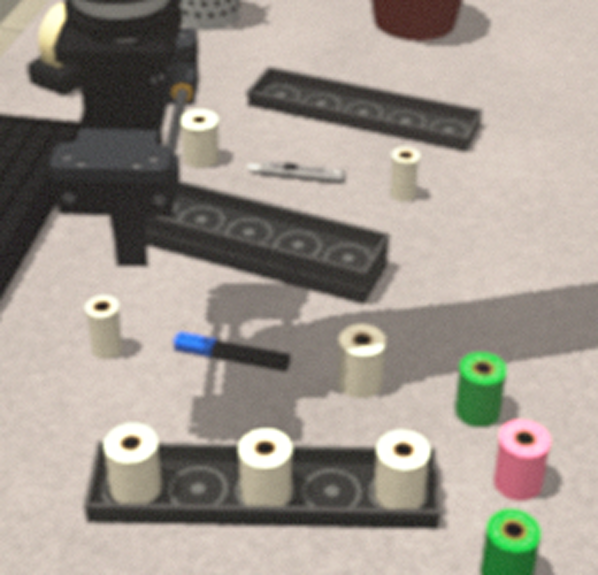

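View pics/top2.png

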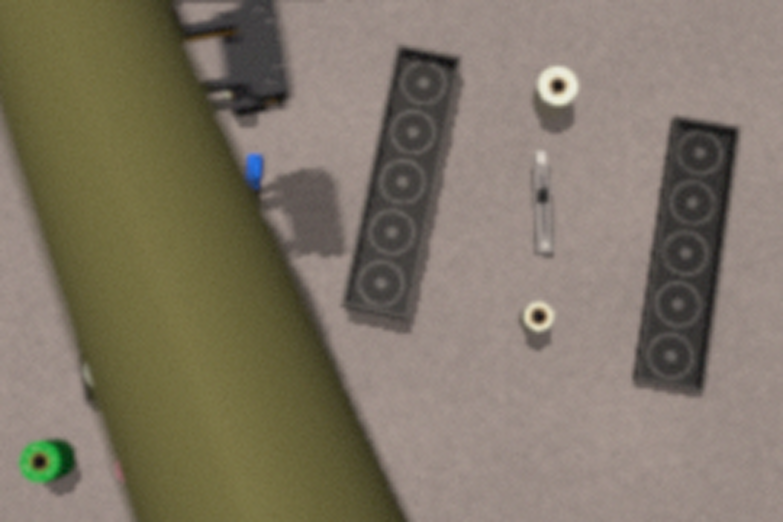

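roll_3 is upright in seat +96 and nothing else moved. Next is roll_4, the white full-size one at (382,149) in the top view.

Call:
step_arm --plan '[[[0,0,0.1],[-0.002,0.06,0],0],[[0,0,0.186],[-0.009,0.32,0],0],[[0,0,0.186],[-0.009,0.32,0],0],[[0,0,0.186],[-0.009,0.32,0],0],[[0,0,0.186],[-0.009,0.32,0],0],[[0,0,0.186],[-0.009,0.32,0.03],0],[[0,0,0.186],[-0.009,0.32,0.06],0],[[0,0,0.186],[-0.009,0.32,0.06],0],[[0,0,0.186],[-0.009,0.32,0.06],0],[[0,0,0.186],[-0.009,0.32,0.06],0]]'

```text
time: 10.95
position: [0.6627, -0.1479, 0.0954]
tool_rot: [3.141, 0.001, 0.005]
ft_force: [-0.7, 0.7, 0.3]
grip_width: 1.0
```

Run:
```python
from plan import *
y=-np.pi/2
plan([(.6608,-.148,.035,y)])
```

```text
t 10.95 pos [ 0.6627 -0.1479  0.0954] yawY -1.57 tilt 0.0029 w 87.0 F [-0.7  0.7  0.3] q1,q7 0.47 -1.53
[0.001, -0.003, 0.001] [-0.002, 0.0001, 0.0604]
```

Call:
step_arm --plan '[[[0,0,0],[-0.002,0,0.04],0],[[0,0,0],[-0.002,0,0.06],0],[[0,0,0],[-0.002,0,0.06],0],[[0,0,0],[-0.002,0,0.06],255],[[0,0,0],[-0.002,0,0.06],255],[[0,0,0],[-0.002,0,0.06],255],[[0,0,0],[-0.002,0,0.06],255],[[0,0,0],[-0.002,0,0.06],255],[[0,0,0],[-0.002,0,0.06],255],[[0,0,0],[-0.002,0,0.06],255]]'

```text
time: 12.2
position: [0.6595, -0.1482, 0.0335]
tool_rot: [-3.142, 0.0, 0.0]
ft_force: [0.1, -0.2, 0.5]
grip_width: 0.41
```

Run:
```python
from plan import *
ya=.1864-np.pi/2
plan([(.5423,.2773,.15,ya)])
save('side','s6.png',(180,100,440,350),2.3)
```

```text
t 12.2 pos [ 0.6595 -0.1482  0.0335] yawY -1.571 tilt 0.0001 w 35.7 F [ 0.1 -0.2  0.5] q1,q7 0.46 -1.54
[-0.0, 0.0, -0.187] [-0.1172, -0.4255, -0.1165]
```

View pics/s6.png

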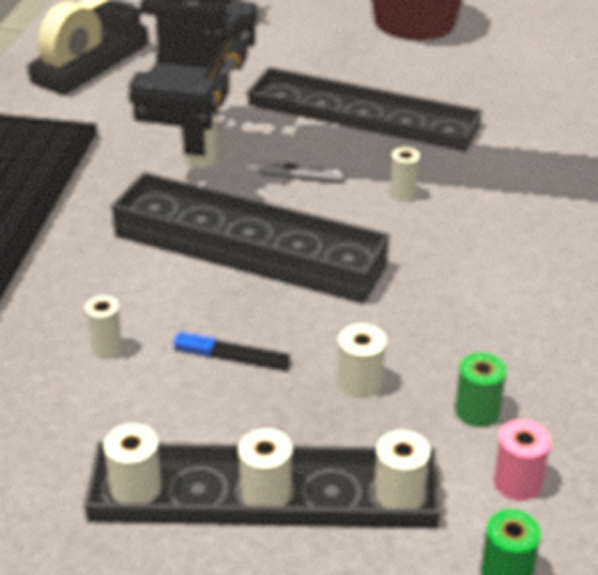

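Held at TCP z 0.0335, so it should touch the tray floor at about 0.0365. Carrying it to seat +48.

Call:
step_arm --plan '[[[0,0,0],[0,0,-0.05],255],[[0,0,-0.1],[-0.01,-0.03,-0.1],255],[[0,0,-0.187],[-0.117,-0.4255,-0.1],255],[[0,0,-0.187],[-0.117,-0.4255,-0.1],255],[[0,0,-0.187],[-0.117,-0.4255,-0.1],255],[[0,0,-0.187],[-0.117,-0.4255,-0.1],255],[[0,0,-0.187],[-0.117,-0.4255,-0.1],255],[[0,0,-0.187],[-0.117,-0.4255,-0.1],255],[[0,0,-0.187],[-0.117,-0.4255,-0.1],255],[[0,0,-0.187],[-0.117,-0.4255,-0.1],255]]'

```text
time: 13.5
position: [0.5403, 0.2817, 0.1337]
tool_rot: [-3.125, -0.304, 0.001]
ft_force: [0.3, 0.4, -0.1]
grip_width: 0.409
```

Call:
step_arm --plan '[[[0,0,0],[0,0,0.02],255],[[0,0,0],[0,0,0.05],255],[[0,0,0],[0,0,0.05],255],[[0,0,0],[0,0,0.05],255],[[0,0,0],[0,0,0.05],255],[[0,0,0],[0,0,0.05],255],[[0,0,0],[0,0,0.05],255],[[0,0,0],[0,0,0.05],255],[[0,0,0],[0,0,0.05],255],[[0,0,0],[0,0,0.05],255]]'

```text
time: 14.75
position: [0.5425, 0.2772, 0.0834]
tool_rot: [3.128, 0.293, -0.0]
ft_force: [1.0, 0.1, 0.4]
grip_width: 0.413
```

Run:
```python
from plan import *
ya=.1864-np.pi/2
plan([(.5423,.2773,.037,ya)])
```

```text
t 14.75 pos [0.5425 0.2772 0.0834] yawY -1.384 tilt 0.0001 w 36.0 F [1.  0.1 0.4] q1,q7 -0.02 -2.09
[0.0, 0.0, 0.0] [-0.0002, -0.0001, 0.0464]
```

Call:
step_arm --plan '[[[0,0,0],[0,0,0.02],255],[[0,0,0],[0,0,0.035],255],[[0,0,0],[0,0,0.041],255],[[0,0,0],[0,0,0.044],255],[[0,0,0],[0,0,0.046],255],[[0,0,0],[0,0,0.046],255],[[0,0,0],[0,0,0.046],255],[[0,0,0],[0,0,0.046],255],[[0,0,0],[0,0,0.046],255],[[0,0,0],[0,0,0.046],255]]'

```text
time: 16.0
position: [0.5426, 0.2772, 0.0375]
tool_rot: [3.128, 0.293, 0.0]
ft_force: [0.1, -0.7, -1.3]
grip_width: 0.409
```

Run:
```python
from plan import *
ya=.1864-np.pi/2
plan([(.5423,.2773,.037,ya)])
save('side','s7.png',(180,200,400,350),3)
```

```text
t 16.0 pos [0.5426 0.2772 0.0375] yawY -1.384 tilt 0.0002 w 35.6 F [ 0.1 -0.7 -1.3] q1,q7 -0.04 -2.12
[0.0, -0.0, 0.0] [-0.0003, -0.0002, 0.0005]
```

View pics/s7.png

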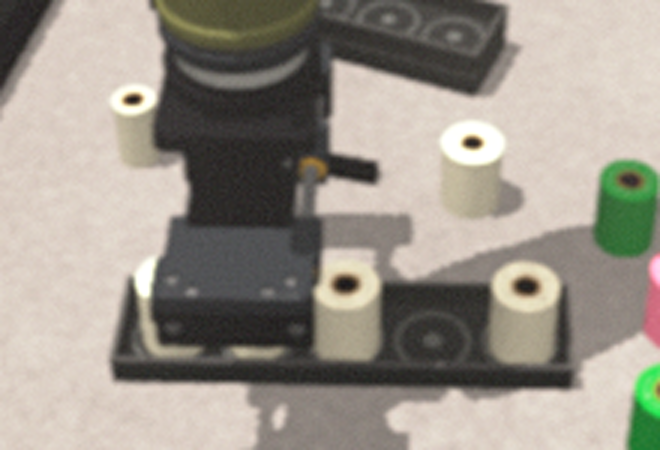

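Call:
step_arm --plan '[[[0,0,0],[0,0,0.001],80],[[0,0,0],[0,0,0.001],60],[[0,0,0],[0,0,0.001],40],[[0,0,0],[0,0,0.001],40],[[0,0,0],[0,0,-0.03],40],[[0,0,0],[0,0,-0.06],40],[[0,0,0],[0,0,-0.09],0],[[0,0,0],[-0.04,0.04,-0.09],0],[[0,0,0],[-0.08,0.08,-0.09],0],[[0,0,0],[-0.118,0.116,-0.08],0]]'

```text
time: 17.3
position: [0.4477, 0.14, 0.1179]
tool_rot: [3.128, 0.293, 0.003]
ft_force: [-0.5, -0.0, 0.5]
grip_width: 0.998
```

Call:
step_arm --plan '[[[0,0,0],[0,0,0.01],0],[[0,0,0],[0,0,0.02],0],[[0,0,0],[0,0,0.02],0],[[0,0,0],[0,0,0.02],0],[[0,0,0],[0,0,0.02],0],[[0,0,0],[0,0,0.02],0],[[0,0,0],[0,0,0.02],0],[[0,0,0],[0,0,0.02],0],[[0,0,0],[0,0,0.02],0],[[0,0,0],[0,0,0.02],0]]'

```text
time: 18.55
position: [0.4482, 0.1413, 0.0975]
tool_rot: [3.128, 0.293, 0.0]
ft_force: [0.2, -0.1, 0.6]
grip_width: 0.997
```

Run:
```python
from plan import *
ya=.1864-np.pi/2
plan([(.4482,.1415,.034,ya)])
save('side','s8.png',(180,200,400,350),3)
```

```text
t 18.55 pos [0.4482 0.1413 0.0975] yawY -1.384 tilt 0.0002 w 86.7 F [ 0.2 -0.1  0.6] q1,q7 0.23 -1.8
[0.0, -0.0, 0.0] [0.0001, -0.0002, 0.0635]
```

View pics/s8.png

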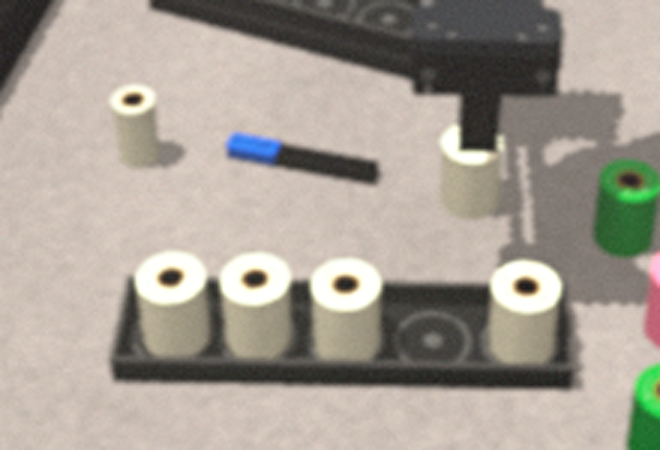

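roll_4 is upright in seat +48 at about (255,305). Now gripping roll_5.

Call:
step_arm --plan '[[[0,0,0],[0,0,0.04],0],[[0,0,0],[0,0,0.063],0],[[0,0,0],[0,0,0.063],0],[[0,0,0],[0,0,0.063],255],[[0,0,0],[0,0,0.063],255],[[0,0,0],[0,0,0.063],255],[[0,0,0],[0,0,0.063],255],[[0,0,0],[0,0,0.063],255],[[0,0,0],[0,0,0.063],255],[[0,0,0],[0,0,0.063],255]]'

```text
time: 19.85
position: [0.4482, 0.1414, 0.0345]
tool_rot: [3.128, 0.293, -0.0]
ft_force: [-0.4, -0.5, 0.5]
grip_width: 0.408
```

Run:
```python
from plan import *
ya=.1864-np.pi/2
plan([(.4479,.2595,.114,ya)])
```

```text
t 19.85 pos [0.4482 0.1414 0.0345] yawY -1.384 tilt 0.0001 w 35.5 F [-0.4 -0.5  0.5] q1,q7 0.21 -1.86
[0.0, 0.0, 0.0] [0.0217, -0.1161, -0.0795]
```

Call:
step_arm --plan '[[[0,0,0],[0,0,-0.04],255],[[0,0,0],[0,0,-0.079],255],[[0,0,0],[0.01,-0.05,-0.079],255],[[0,0,0],[0.022,-0.116,-0.079],255],[[0,0,0],[0.022,-0.116,-0.079],255],[[0,0,0],[0.022,-0.116,-0.079],255],[[0,0,0],[0.022,-0.116,-0.06],255],[[0,0,0],[0.022,-0.116,-0.045],255],[[0,0,0],[0.022,-0.116,-0.045],255],[[0,0,0],[0.022,-0.116,-0.045],255]]'

```text
time: 21.1
position: [0.4483, 0.2591, 0.0794]
tool_rot: [3.128, 0.292, -0.0]
ft_force: [0.1, 1.2, -0.1]
grip_width: 0.413
```

Run:
```python
from plan import *
ya=.1864-np.pi/2
plan([(.4479,.2595,.038,ya)])
```

```text
t 21.1 pos [0.4483 0.2591 0.0794] yawY -1.384 tilt 0.0003 w 36.0 F [ 0.1  1.2 -0.1] q1,q7 0.06 -2.11
[0.0, 0.0, -0.0] [-0.0003, -0.0004, 0.0414]
```

Call:
step_arm --plan '[[[0,0,0],[0,0,0.02],255],[[0,0,0],[0,0,0.035],255],[[0,0,0],[0,0,0.039],255],[[0,0,0],[0,0,0.041],255],[[0,0,0],[0,0,0.041],255],[[0,0,0],[0,0,0.041],80],[[0,0,0],[0,0,0.041],60],[[0,0,0],[0,0,0.041],40],[[0,0,0],[0,0,0.041],40],[[0,0,0],[0,0,0.041],40]]'

```text
time: 22.35
position: [0.4482, 0.2594, 0.0385]
tool_rot: [3.128, 0.293, 0.0]
ft_force: [-0.6, -0.2, -0.6]
grip_width: 0.824
```

Run:
```python
from plan import *
yb=-.1733-np.pi/2
plan([(.5139,-.2703,.15,yb)])
```

```text
t 22.35 pos [0.4482 0.2594 0.0385] yawY -1.384 tilt 0.0001 w 71.7 F [-0.6 -0.2 -0.6] q1,q7 0.03 -2.15
[0.0, -0.0, 0.36] [-0.0338, 0.5327, -0.1115]
```

Call:
step_arm --plan '[[[0,0,0],[0,0,-0.04],40],[[0,0,0],[0,0,-0.09],40],[[0,0,0.36],[-0.034,0.533,-0.11],0],[[0,0,0.36],[-0.034,0.533,-0.11],0],[[0,0,0.36],[-0.034,0.533,-0.11],0],[[0,0,0.36],[-0.034,0.533,-0.11],0],[[0,0,0.36],[-0.034,0.533,-0.11],0],[[0,0,0.36],[-0.034,0.533,-0.11],0],[[0,0,0.36],[-0.034,0.533,-0.11],0],[[0,0,0.36],[-0.034,0.533,-0.11],0]]'

```text
time: 23.6
position: [0.5097, -0.2384, 0.1475]
tool_rot: [3.13, -0.271, 0.001]
ft_force: [1.2, 0.7, 1.0]
grip_width: 0.999
```

Run:
```python
from plan import *
yb=-.1733-np.pi/2
plan([(.5139,-.2703,.09,yb)])
from meas import rolls
im=save('top','top3.png',(190,120,460,300),2.9)
for u,v,a,b in rolls(im): print(np.round([u,v,a,b],1),np.round(plane('top',(u,v),.049),4))
save('side','s9.png',(180,100,440,350),2.3)
```

```text
t 23.6 pos [ 0.5097 -0.2384  0.1475] yawY -1.744 tilt 0.0006 w 86.9 F [1.2 0.7 1. ] q1,q7 0.64 -1.4
[0.0, -0.001, 0.0] [0.0096, 0.0307, 0.0575]
[225.3 246.9  13.5  13.8] [0.4009 0.2525 0.049 ]
[375.5 228.3   9.5   9.9] [ 0.4516 -0.1281  0.049 ]
[223.9 228.   13.3  13.7] [0.4487 0.2586 0.049 ]
[220.2 210.1  13.1  13.7] [0.495  0.2706 0.049 ]
[219.  191.6  12.9  13.5] [0.5434 0.2763 0.049 ]
[216.7 175.   12.7  13.4] [0.5873 0.2846 0.049 ]
[270.6 149.3   8.5   9.7] [0.6576 0.1452 0.049 ]
```

View pics/top3.png

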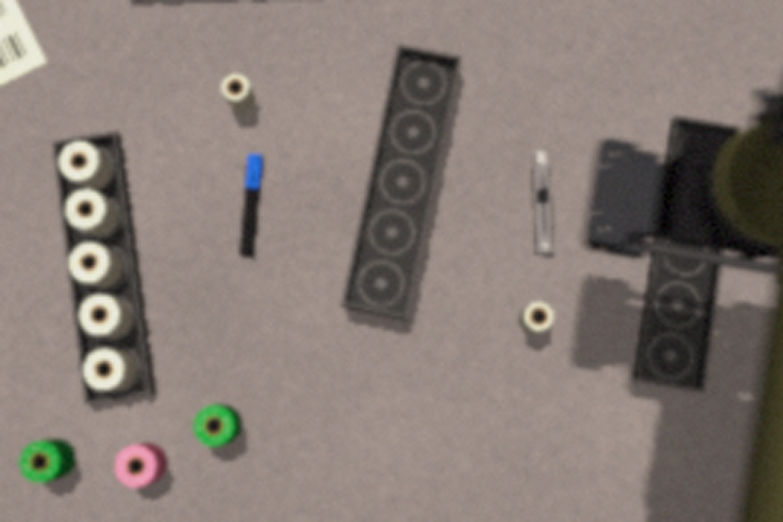

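View pics/s9.png

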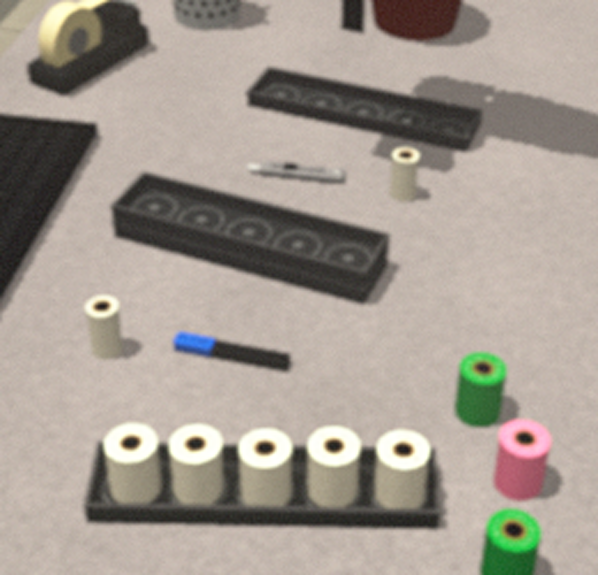

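All five seats of tray_a are filled, with every roll top within 3 mm of its seat. Now aligning over tray_b.

Call:
step_arm --plan '[[[0,0,0],[0.0096,0.0307,0.03],0],[[0,0,0],[0.0096,0.0307,0.057],0],[[0,0,0],[0.0096,0.0307,0.057],0],[[0,0,0],[0.0096,0.0307,0.057],0],[[0,0,0],[0.0096,0.0307,0.057],0],[[0,0,0],[0.0096,0.0307,0.057],0],[[0,0,0],[0.0096,0.0307,0.057],0],[[0,0,0],[0.0096,0.0307,0.057],0],[[0,0,0],[0.0096,0.0307,0.057],0],[[0,0,0],[0.0096,0.0307,0.057],0]]'

```text
time: 24.95
position: [0.5137, -0.2684, 0.0902]
tool_rot: [3.13, -0.272, -0.0]
ft_force: [-0.3, 0.9, 0.2]
grip_width: 1.0
```

Run:
```python
from plan import *
yb=-.1733-np.pi/2
plan([(.5139,-.2703,.018,yb)])
save('wrist','w2.png')
K,Rm,t,c=cal('wrist'); f=K[0,0]
for k in (-.123,0,.048,.096,.123):
    P=(.5139+.985*k,-.2703-.1724*k,.003)
    q=Rm@np.array(P)+t; th=np.arctan2(np.hypot(*q[:2]),q[2]); print(k,np.array([c['cx'],c['cy']])+f*th*q[:2]/np.hypot(*q[:2]))
```

```text
t 24.95 pos [ 0.5137 -0.2684  0.0902] yawY -1.744 tilt 0.0001 w 87.0 F [-0.3  0.9  0.2] q1,q7 0.66 -1.38
[0.0, 0.0, 0.0] [0.0005, 0.0019, 0.0722]
-0.123 [321.42651374 325.15023249]
0 [322.05234314 207.07990479]
0.048 [322.2389575  147.56948094]
0.096 [322.34205955  84.54377531]
0.123 [322.35588988  49.4008999 ]
```

View pics/w2.png

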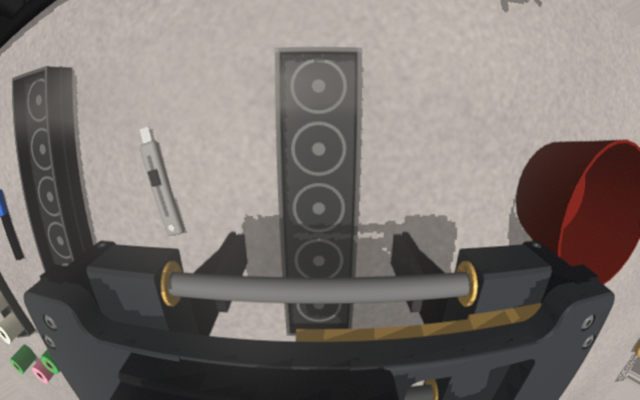

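The wrist view puts the tray's middle ring at (319,208), against a predicted (322,207), so it is centred. Descending to grip.

Call:
step_arm --plan '[[[0,0,0],[0,0.001,0.04],0],[[0,0,0],[0,0.001,0.065],0],[[0,0,0],[0,0.001,0.072],0],[[0,0,0],[0,0.001,0.073],0],[[0,0,0],[0,0.001,0.073],50],[[0,0,0],[0,0.001,0.073],60],[[0,0,0],[0,0.001,0.073],80],[[0,0,0],[0,0.001,0.073],255],[[0,0,0],[0,0.001,0.073],255],[[0,0,0],[0,0.001,0.073],255]]' --squeeze 25

```text
time: 26.25
position: [0.5138, -0.2693, 0.0177]
tool_rot: [3.13, -0.272, 0.001]
ft_force: [-0.2, 1.7, 4.1]
grip_width: 0.687
```

Run:
```python
from plan import *
yb=-.1733-np.pi/2
plan([(.5761,-.008,.12,-.2018-np.pi/2)])
```

```text
t 26.25 pos [ 0.5138 -0.2693  0.0177] yawY -1.744 tilt 0.0004 w 59.8 F [-0.2  1.7  4.1] q1,q7 0.65 -1.4
[0.0, -0.0, 0.029] [0.0164, -0.2681, -0.1023]
```

Width 59.8 mm confirms the grip. Lifting straight up and checking.

Call:
step_arm --plan '[[[0,0,0],[0,0,-0.01],255],[[0,0,0],[0,0,-0.03],255],[[0,0,0],[0,0,-0.06],255],[[0,0,0],[0,0,-0.09],255],[[0,0,0],[0,0,-0.102],255],[[0,0,0],[0,0,-0.102],255],[[0,0,0],[0,0,-0.102],255],[[0,0,0],[0,0,-0.102],255],[[0,0,0],[0,0,-0.102],255],[[0,0,0],[0,0,-0.102],255]]'

```text
time: 27.5
position: [0.5134, -0.2692, 0.1188]
tool_rot: [-3.13, 0.272, 0.001]
ft_force: [0.4, 0.8, -1.1]
grip_width: 0.682
```

Run:
```python
from plan import *
plan([(.5761,-.008,.12,-.2018-np.pi/2)])
save('side','s10.png',(180,50,440,300),2.3)
```

```text
t 27.5 pos [ 0.5134 -0.2692  0.1188] yawY -1.744 tilt 0.0007 w 59.3 F [ 0.4  0.8 -1.1] q1,q7 0.66 -1.37
[-0.0, 0.001, 0.029] [0.0167, -0.2681, -0.0012]
```

View pics/s10.png

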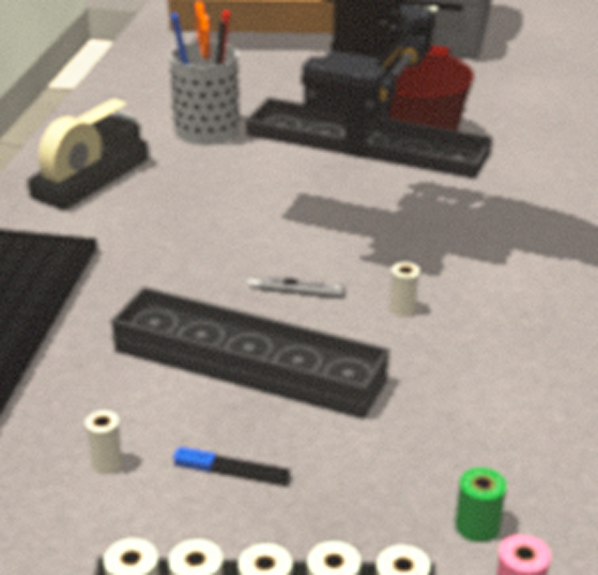

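The tray is lifted level and well clear, so I'll move it over the pile.

Call:
step_arm --plan '[[[0,0,0.0],[0.001,-0.02,0],255],[[0,0,0.01],[0.004,-0.06,0],255],[[0,0,0.029],[0.007,-0.11,0],255],[[0,0,0.029],[0.01,-0.16,0],255],[[0,0,0.029],[0.013,-0.21,0],255],[[0,0,0.029],[0.016,-0.25,0],255],[[0,0,0.029],[0.017,-0.268,0],255],[[0,0,0.029],[0.017,-0.268,0],255],[[0,0,0.029],[0.017,-0.268,0],255],[[0,0,0.029],[0.017,-0.268,0],255]]'

```text
time: 28.8
position: [0.5763, -0.0106, 0.1191]
tool_rot: [3.124, -0.322, -0.0]
ft_force: [-0.1, -0.7, -2.4]
grip_width: 0.688
```

Call:
step_arm --plan '[[[0,0,0],[0,0,0.02],255],[[0,0,0],[0,0,0.04],255],[[0,0,0],[0,0,0.05],255],[[0,0,0],[0,0,0.05],255],[[0,0,0],[0,0,0.05],255],[[0,0,0],[0,0,0.05],255],[[0,0,0],[0,0,0.05],255],[[0,0,0],[0,0,0.05],255],[[0,0,0],[0,0,0.05],255],[[0,0,0],[0,0,0.05],255]]'

```text
time: 30.05
position: [0.5765, -0.0083, 0.0692]
tool_rot: [3.125, -0.317, 0.0]
ft_force: [-0.5, 0.1, -2.1]
grip_width: 0.685
```

Run:
```python
from plan import *
plan([(.5761,-.008,.055,-.2018-np.pi/2)])
save('side','s11.png',(180,120,440,350),2.3)
save('wrist','w3.png')
```

```text
t 30.05 pos [ 0.5765 -0.0083  0.0692] yawY -1.773 tilt 0.0001 w 59.6 F [-0.5  0.1 -2.1] q1,q7 0.31 -1.92
[0.0, -0.0, -0.0] [-0.0005, -0.0002, 0.0142]
```

View pics/s11.png

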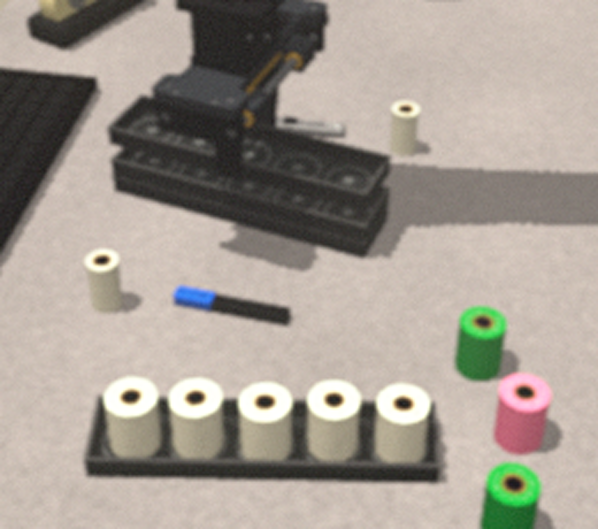

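View pics/w3.png

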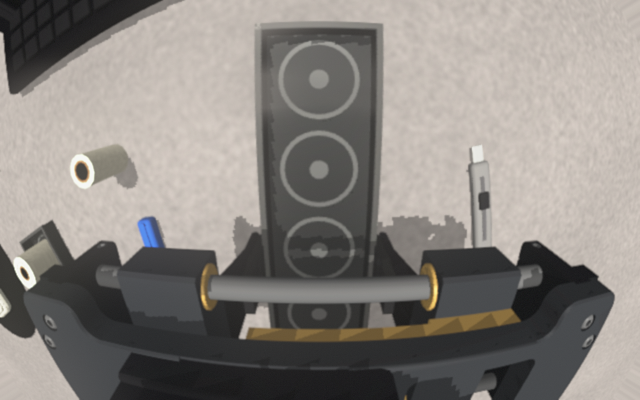

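The held tray sits squarely above the pile. Contact is expected at TCP z of about 0.0537, so I'll lower gently.

Call:
step_arm --plan '[[[0,0,0],[0,0,0.006],255],[[0,0,0],[0,0,0.01],255],[[0,0,0],[0,0,0.013],255],[[0,0,0],[0,0,0.0145],255],[[0,0,0],[0,0,0.0155],255],[[0,0,0],[0,0,0.0155],255],[[0,0,0],[0,0,0.0155],255],[[0,0,0],[0,0,0.0155],255],[[0,0,0],[0,0,0.0155],255],[[0,0,0],[0,0,0.0155],255]]'

```text
time: 31.4
position: [0.5765, -0.0083, 0.0537]
tool_rot: [3.125, -0.317, 0.0]
ft_force: [0.9, 0.5, -1.9]
grip_width: 0.685
```

Call:
step_arm --plan '[[[0,0,0],[0,0,0.001],255],[[0,0,0],[0,0,0.0015],255],[[0,0,0],[0,0,0.0015],255],[[0,0,0],[0,0,0.0015],255],[[0,0,0],[0,0,0.0015],255],[[0,0,0],[0,0,0.0015],255],[[0,0,0],[0,0,0.0015],255],[[0,0,0],[0,0,0.0015],255],[[0,0,0],[0,0,0.0015],255],[[0,0,0],[0,0,0.0015],255]]'

```text
time: 32.65
position: [0.5765, -0.0083, 0.0536]
tool_rot: [3.125, -0.317, 0.0]
ft_force: [-3.6, -0.7, 9.5]
grip_width: 0.686
```

Contact: 9.5 N upward, with the TCP stopped at 0.0536. Releasing and rising.

Call:
step_arm --plan '[[[0,0,0],[0,0,-0.001],255],[[0,0,0],[0,0,-0.001],50],[[0,0,0],[0,0,-0.001],30],[[0,0,0],[0,0,-0.001],0],[[0,0,0],[0,0,-0.001],0],[[0,0,0],[0,0,-0.001],0],[[0,0,0],[0,0,-0.02],0],[[0,0,0],[0,0,-0.05],0],[[0,0,0],[0,0,-0.1],0],[[0,0,0],[0,0,-0.13],0]]'

```text
time: 33.9
position: [0.5778, -0.008, 0.1864]
tool_rot: [-3.125, 0.317, -0.007]
ft_force: [1.8, 0.2, -0.0]
grip_width: 1.001
```

Call:
step_arm --plan '[[[0,0,0],[0,0.06,0],0],[[0,0,0],[0,0.12,0],0],[[0,0,0],[0,0.18,0],0],[[0,0,0],[0,0.24,0],0],[[0,0,0],[0,0.3,0],0],[[0,0,0],[0,0.35,0],0],[[0,0,0],[0,0.35,0],0],[[0,0,0],[0,0.35,0],0],[[0,0,0],[0,0.35,0],0],[[0,0,0],[0,0.35,0],0]]'

```text
time: 35.15
position: [0.5069, -0.3497, 0.1826]
tool_rot: [-3.126, 0.313, -0.001]
ft_force: [1.0, -0.4, -0.0]
grip_width: 0.999
```

Run:
```python
from plan import *
from meas import *
plan([])
im=save('top','top4.png',(190,120,460,300),2.9)
for u,v,a,b in rolls(im): print(np.round([u,v,a,b],1),np.round(plane('top',(u,v),.049),4))
for lab,h,x0 in [('pile',.054,[.576,-.008,-.2]),('tray_a',.018,[.495,.268,.186])]:
    for d in ctrl.cut_out('top',lab):
        if d['pixels'].sum()>1000: print(lab,round(d['score'],2),d['rect'],*[np.round(q,4) for q in fittray(d['pixels'],0,h,x0)])
save('side','s12.png',(180,120,440,350),2.3)
```

```text
t 35.15 pos [ 0.5069 -0.3497  0.1826] yawY -1.771 tilt 0.0004 w 86.9 F [ 1.  -0.4 -0. ] q1,q7 0.73 -1.25
[225.3 246.9  13.3  13.6] [0.4008 0.2524 0.049 ]
[375.5 228.4   9.1   9.4] [ 0.4514 -0.1281  0.049 ]
[223.9 228.1  13.1  13.5] [0.4486 0.2586 0.049 ]
[220.2 210.   12.8  13.5] [0.495  0.2706 0.049 ]
[219.  191.6  12.7  13.2] [0.5434 0.2763 0.049 ]
[216.7 175.   12.4  13.1] [0.5874 0.2846 0.049 ]
[270.5 149.4   8.1   9.3] [0.6575 0.1453 0.049 ]
tray_a 0.81 [208.6, 165.0, 35.3, 94.0] [0.4956 0.2686 0.168 ] 0.0349
tray_a 0.74 [307.2, 136.7, 44.2, 89.2] [0.495 0.268 0.186] 1.0
```

View pics/top4.png

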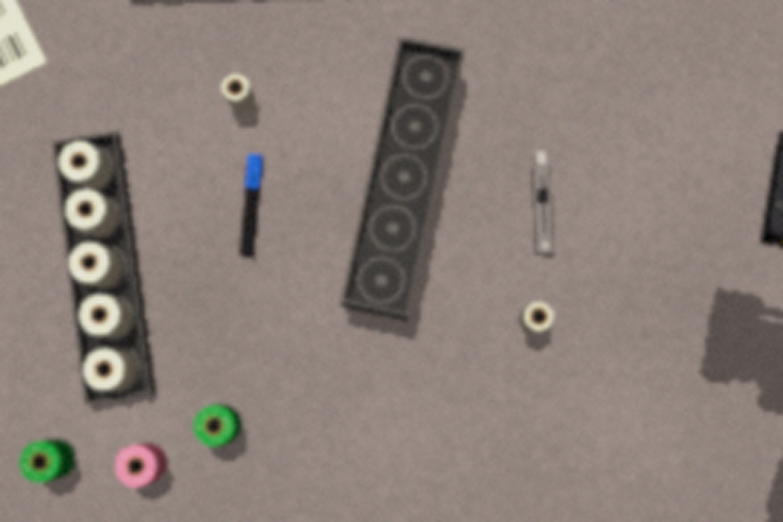

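View pics/s12.png

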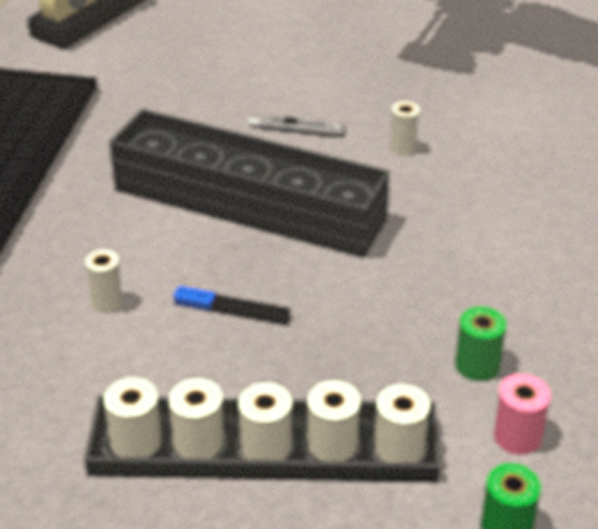

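Pile and tray_b edges are flush in the side view, and all the rolls are upright. One numeric check of tray_b's position, then I'll hand in.

Run:
```python
from h import *
P=[plane('top',(190+u/2.9-.5,120+v/2.9-.5),.039) for u,v in((426,76),(404,177),(381,279))]
print(np.round(P,4), np.arctan2(P[0][1]-P[2][1],P[0][0]-P[2][0]))
if abs(P[1][0]-.5761)<.008 and abs(P[1][1]+.008)<.008: print('ok',ctrl.close_job())
```

```text
[[ 0.6713 -0.0284  0.039 ]
 [ 0.5766 -0.009   0.039 ]
 [ 0.4837  0.0108  0.039 ]] -0.2060697530928572
the job is handed in; nothing more can be done
ok None
```

The job is handed in at about 35 s of the 96 s allowed. roll_3, roll_4 and roll_5 now stand in seats +96, +48 and -48 of tray_a, and the emptied tray_b is stacked on the pile.

**Last checks**
- **tray_a:** all five rolls stand upright, within about 3 mm of their seats. The tray had not visibly moved.
- **tray_b:** its centre measures (0.577, -0.009) m with a yaw of -0.206 rad. The pile measured (0.576, -0.008) m and -0.202 rad. The stack's edges look flush in the side view.
- **Other objects:** both thin rolls and the green and pink look-alikes are where they were. The arm is clear of everything.

**What went wrong or disagreed**
- **roll_3, first lowering:** it went down about 8 mm off-centre because the traverse had stopped short, and it pressed with 13 N. I lifted it, corrected and seated it properly. It ended about 7 mm out of its expected height in the grip, and I did not settle why.
- **tray_a yaw:** the two fits gave 0.186 rad before and 0.168 rad after. I took this as fit noise, since the rolls still match their seats.
- **Pile detection:** after stacking, the network no longer labelled the pile. I measured tray_b from its seat rings instead.

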